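# Lock the sensor head's carriage and hold an oil slide flush on its sloped window

### The job

Hold the oil slide for a reading on the infrared moisture head. First tighten the black wing knob (clockwise) so that the head's carriage is clamped where it stands on its rail; then take the slide carrier out of its cradle by the grip on its back, tilt it by feel to the slope of the head's face and press it gently on the floating seal ring round the window: flush, so that the ring goes clearly and evenly in, centred, with its long side level. Finish while holding it there with a firm grip and a light push, the head not shoved from its place and the bottle, vial and tweezers left alone.

Things in the scene. Friction and masses are not known exactly. Their poses are not given: they have to be found in the camera images.
- stand: Grey base plate of the sensor stand, 184 x 176 x 10 mm, fixed to the table; origin on the table under the middle of the guide rail. x runs along the rail, away from the robot (turned by up to about 25 degrees), y to the left, z up. At y = +105 mm lies a steel clamp bar. On the rail rides an aluminium carriage with the white sensor head and the clamp knob.
- carriage (a joint): Position of the carriage along the guide rail in m, positive away from the robot; with the clamp loose it slides easily (1 to 2 N) between -0.03 and 0.03. It is 88 x 66 mm, with two grey cheeks (outer faces at stand y = +-44 mm, bolt heads to +-50 mm, tops 122 mm above the table) that hold the sensor head between them.
- clamp_knob (a joint): Angle of the clamp knob in rad. It grows as the knob is turned clockwise seen from above: near 0 loose (starts at 0 to 0.2), the clamp begins to bite at about 0.6, the carriage is well clamped from 1.1, hard stop at 1.45. Turning takes about 0.08 to 0.2 N m; the knob stays where it is left.
- clamp_grip (a point): Centre of the wing of the black clamp knob, on its upright axis, 94 mm above the table. The wing is a bar 44 mm long (this point's x axis), 12 mm thick (y) and 18 mm high, on an 11 mm spindle; an aluminium post, 22 mm across, begins 26 mm below this point. It stands on the carriage, 105 mm left of the rail.
- pivot (a point): Point of the carriage on the axis about which the sensor head tilts, 112 mm above the table; its axes are the stand's and do not tilt with the head. The window's centre (centre of the free seal ring's outer face) lies 14 mm from it along the normal of the sloped face. That normal points up and back to the robot in the stand's x-z plane, 0.34 to 0.74 rad from upright, different each time.
- seal_ring (a joint): How far the sprung seal ring is pushed straight into the face in m: 0 free, 0.004 fully in (stop); about 2 N to start, 1.6 N more per millimetre, about 8 N fully in. A black ring, 34 mm outside, 26 mm inside diameter, 6 mm proud of a dark face plate 58 x 72 mm of the white head, round a glass window. The head itself is set stiffly and does not turn.
- ring_tip (a joint): How far the floating seal ring is rocked out of the face's plane, about the level axis, in rad: 0 free or evenly pressed; positive when what presses on it is tilted more towards the robot (steeper) than the face, negative when less; soft spring 0.5 N m/rad, stops at +-0.12. With the carrier lying on the ring it reads the error of its tilt.
- carrier: Slide carrier, loose, about 70 g: aluminium plate 40 (x) x 80 (y) x 7 mm (z) with a glass slide in its underside; origin at the centre of that underside, z out of the back. On the back stands a black grip rib 14 mm (x) x 36 mm (y), from 7 to 36 mm above the underside. It lies underside down in the cradle.
- cradle: Grey plastic cradle, 64 (x) x 104 (y) x 12 mm, fixed to the table, origin at its centre on the table. The carrier lies in it with its underside 7 mm above the table and its long side along the cradle's y, between lips 12 mm high with 2 to 4 mm play; it lifts straight out.
- oil_sample: Bystander: clear reagent bottle with black cap, 60 mm diameter, 110 mm high, origin under its centre.
- vial_amber: Bystander: amber sample vial with black cap, 35 mm diameter, 72 mm high, origin under its centre.
- tweezers: Bystander: steel tweezers lying flat, 16 x 129 x 10 mm, origin under the centre.

How it is judged:
On the way, in this order (a step that is already met when the one before it is completed fails the run):
1. the clamp knob is tight while the carrier still lies in its cradle (value of joint clamp_knob above 1.05 rad and height (world z) of carrier below 0.012 m), for 0.2 s.
2. the carrier is lifted out of the cradle by the gripper (height (world z) of carrier above 0.05 m and contact force between carrier and the fingers above 1 N), for 0.2 s.
At the end, for the whole second after the job is handed in: Carrier gripped, at rest and flush: ring in by over 1.2 mm with 2 to 25 N, rocked by less than 0.04 rad; long side within 0.1 rad of the stand's level y; carrier's centre within 15.5 mm of the pivot, 8 mm sideways; knob past 1.0 rad; head within 12 mm of its start (value of joint clamp_knob above 1 rad and distance of pivot from where it was at the start of the episode below 0.012 m and value of joint seal_ring above 0.0012 m and value of joint ring_tip between -0.04 and 0.04 rad and contact force between carrier and stand between 2 and 25 N and angle between the y axis of carrier and the y axis of stand, either way round below 0.1 rad and distance between carrier and pivot below 0.0155 m and y of carrier in the frame of pivot between -0.008 and 0.008 m and contact force between carrier and the fingers above 1 N and linear speed of carrier below 0.02 m/s); the arm keeps its last pose, push and grip.
It fails at once if the slide is pressed or knocked against the head with more than 40 N (contact force between carrier and stand above 40 N).
It fails at once if the bottle is moved more than 3 cm (distance of oil_sample from where it was at the start of the episode above 0.03 m).
It fails at once if the vial is moved more than 3 cm (distance of vial_amber from where it was at the start of the episode above 0.03 m).
It fails at once if the tweezers are moved more than 3 cm (distance of tweezers from where it was at the start of the episode above 0.03 m).
It also fails if it takes over 51 s, if anything falls off the work surface, if the arm or the gripper's body presses on something with over 40 N, if the wrist force passes 120 N, or if a joint passes its speed limit or range.

### The arm

A 6-joint arm with a two-finger parallel gripper is mounted at the origin on a cart in front of the work surface, level with it; the furniture and walls round the work are solid. World frame = base frame: x ahead of the robot, y to its left, z up, the work surface at z = 0. Lengths are in m, angles in rad, forces in N, time in s.
With the tool pointing down it reaches from about 0.35 to 0.775 m from the base axis. Payload 5.5 kg.
Tool frame: the origin (TCP) lies midway between the tips of the shut fingers; the grasp point (between the pads) lies 19 mm behind it (env.hold_point_z is the distance from the TCP to the grasp point, in m); z points along the fingers, y is the line along which they close (so a half turn about z gives the same grasp; the last joint's range is limited). The gripper opens to 85 mm and grips with 20 to 120 N. Pads are 22 mm wide; open, the fingers measure 114 mm over their backs; the gripper's body (76 mm by 85 mm) begins 54 mm behind the grasp point. The pads swing forward as they close: fully open they stand 13 mm farther back than shut.
Start: joints at [-1.291, 0.313, 0.046, 1.304, 0, 1.431], TCP at [0.234, -0.525, 0.208] pointing down, gripper open.
Joint ranges: [-2.76, 2.76], [-0.86, 1.69], [-1.03, 1.26], [-2.2, 2.34], [-1.47, 1.5], [-3.14, 3.14]. Speed limits (rad/s): [2.57, 2.57, 3.14, 3.14, 3.14, 3.14].

### API

Orientations are given as a unit quaternion [w, x, y, z].
In Python, from workcell import env, read_camera gives the robot as it stands. The module is installed in compiled form; this text tells all that it offers.
- The arm moves only by the tool carry_out, never from a script. Its argument "moves" is a list of rows, each an object of numbers: "tx", "ty", "tz": the shift along the world's x, y, z in cm; "wx", "wy", "wz": the turn, a rotation vector about the world's x, y, z in rad; "claw": the closure, from -1 (fully open) to 1 (shut). A call has 1 to 8 rows; each row shifts and turns the commanded pose from where the row before left it; what a row does not reach is not made up. A row lasts 1/8 s, in which the tool goes at most 62.5 mm and 10.7 degrees, less where a joint would pass 70% of its speed; a pose out of reach is approached as far as the arm can. A call is refused whole if a number of a shift passes 6.25 or a number of a turn 0.188, either way. A call with a gripper value outside its range is refused whole. The fingers move at their own pace and stop on an object; "newtons" is the grip in N (left out, the last holds). Time passes only in rows, so rows that do not move let the fingers close. It gives the time, the measured TCP pose, the force, the opening and the grip force at its end, in the units of the state.
- env.get_state(): the state, without advancing time (a new reading comes with each control period).
- read_camera(name): name is "scene" or "top" or "wrist"; returns a dict with "image" (400x640x3 uint8, blue, green, red), "z_map" (400x640 float32, m along the optical axis (not along the pixel's ray), 0 where there is no reading), "fx", "fy", "cx", "cy" (pixels), "k1" (the pictures are not rectified: a ray, as slopes to the right and down, at radius r is drawn at 1 + k1 r^2 times it, then the intrinsics apply), "camera_from_world" (4x4, takes a point from world to camera coordinates); the wrist camera has in their place "hand_eye" (4x4, takes a point from camera to tool coordinates, whose origin is the TCP and whose axes are the flange's). Camera axes: x right, y down, z forward; pixel columns grow to the right and rows downward; lengths in m; the calibration is good to about 2 mm. A picture is of the moment at which its call begins: read the wrist's pose just before it.
- env.hand_in(): hands the job in; it is judged then, once.
The state is a dict: "clock": time; "joint_pos": joint angles; "qvel": joint speeds; "tau": joint torques, N m; "tcp_pos": TCP position; "orientation": TCP orientation; "wrist_force": force on the tool from outside, world axes, zero at the start; "ft_torque": the same for the moment, N m; "finger_gap": finger opening in m; "grip_force": force on a finger pad.
Only numpy, scipy, OpenCV 4.12 (cv2) and the standard library are available. Lean on these libraries where they do the work, as an engineer would, in place of code of your own. Each camera call takes 0.05 s, during which the arm holds its last target. There are 200 camera calls.

## Working session

There is one attempt and no reset: what is moved stays moved. The work goes in short steps, Python scripts to look and compute and a tool call to move; the robot and the scene stay as the last step left them, time stands still between calls to the robot, and variables do not carry over. Pictures are saved under pics/ and viewed, at most 10 in all, crops included, and the job is handed in when it is done.

Besides the shell and the picture viewer there is one more tool, called after "Emit:" as a command line: name --argument value ..., lists and objects as JSON in quotes. carry_out: Moves the arm, as the interface text tells. Its arguments: {"type":"object","properties":{"moves":{"type":"array","items":{"type":"object","properties":{"tx":{"type":"number"},"ty":{"type":"number"},"tz":{"type":"number"},"wx":{"type":"number"},"wy":{"type":"number"},"wz":{"type":"number"},"claw":{"type":"number"}}}},"newtons":{"type":"number"}},"required":["moves"]}

```bash
mkdir -p pics; cat > h.py <<'E'
import numpy as np, cv2, pickle
from workcell import env, read_camera
from scipy.spatial.transform import Rotation as R
def T():
    s=env.get_state(); q=s["orientation"]; M=np.eye(4)
    M[:3,:3]=R.from_quat([q[1],q[2],q[3],q[0]]).as_matrix(); M[:3,3]=s["tcp_pos"]; return M
def cam(name):
    M=T(); c=read_camera(name)
    c["wfc"]=M@np.array(c["hand_eye"]) if name=="wrist" else np.linalg.inv(np.array(c["camera_from_world"]))
    return c
def cloud(c):
    v,u=np.mgrid[:400,:640]; K=np.array([[c["fx"],0,c["cx"]],[0,c["fy"],c["cy"]],[0,0,1.]])
    p=cv2.undistortPoints(np.stack([u,v],-1).reshape(-1,1,2).astype(float),K,np.array([c["k1"],0,0,0,0.])).reshape(400,640,2)
    z=c["z_map"]; P=np.stack([p[...,0]*z,p[...,1]*z,z],-1)
    P=P@c["wfc"][:3,:3].T+c["wfc"][:3,3]; P[z==0]=np.nan; return P
E
python3 - <<'E'
from h import *
for n in ["top","scene"]:
    c=cam(n); cv2.imwrite(f"pics/{n}0.png",c["image"]); pickle.dump(c,open(n+".pkl","wb"))
    print(n,c["wfc"].round(3).tolist(),c["fx"],c["k1"])
print(env.get_state(),env.hold_point_z)
E
```

```text
top [[-0.012, -0.984, 0.177, 0.401], [-1.0, 0.014, 0.01, 0.206], [-0.012, -0.176, -0.984, 0.92], [0.0, 0.0, 0.0, 1.0]] 400.66474612101166 -0.043969349360733455
scene [[-0.598, -0.328, 0.731, -0.086], [-0.801, 0.251, -0.543, 0.684], [-0.006, -0.911, -0.413, 0.457], [0.0, 0.0, 0.0, 1.0]] 377.8761905918509 -0.07709789160568492
{'clock': 0.1, 'joint_pos': array([-1.29059929e+00,  3.13899792e-01,  4.50612621e-02,  1.30360054e+00,
       -1.34006110e-05,  1.43121225e+00]), 'qvel': array([ 8.19479599e-05, -2.46463001e-03,  2.15601359e-03,  1.05033847e-03,
       -8.28734050e-04,  1.52418416e-04]), 'tau': array([ 5.00364607e-03, -4.81722522e+01,  2.99245852e+01,  1.26974474e-02,
       -3.48944020e-07, -4.39057558e-06]), 'tcp_pos': array([ 0.23420059, -0.52458489,  0.20689978]), 'orientation': array([-8.18872454e-04,  9.78053392e-01,  2.08352795e-01, -6.43839871e-05]), 'wrist_force': array([ 0.49938293, -0.13076277,  0.61211669]), 'ft_torque': array([-0.01843731, -0.00202496, -0.04502451]), 'grip_force': 0.0, 'finger_gap': 0.0850689702683083} 0.0187
```

View pics/top0.png

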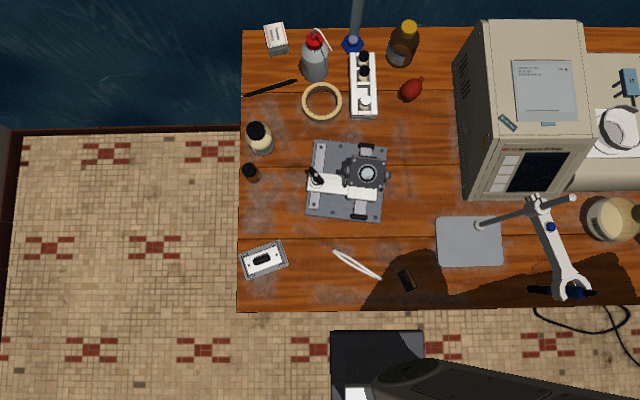

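View pics/scene0.png

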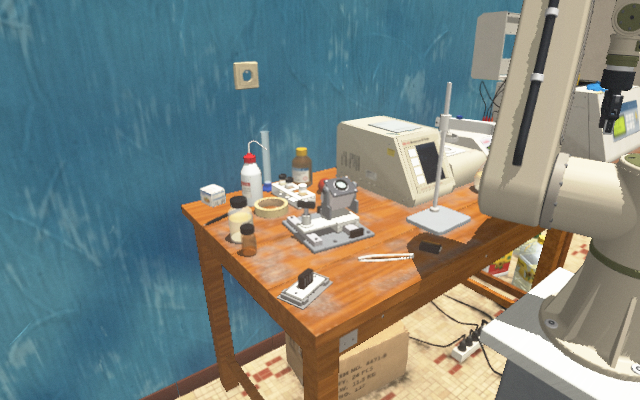

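The top picture shows the stand around (347,182), the knob at (315,176), the cradle at (264,260), the tweezers at (357,264), the vial at (250,172) and the bottle at (258,138). I'll get positions from the depth map.

```bash
python3 - <<'E'
from h import *
c=pickle.load(open("top.pkl","rb")); P=cloud(c)
for n,(u,v) in dict(stand=(347,182),knob=(315,176),cradle=(264,260),ring=(367,173),tweez=(357,264),vial=(250,172),bottle=(258,135),c1=(315,141),c2=(387,150),c3=(380,222),c4=(306,214)).items():
    print(n,P[v,u].round(3), np.nanmedian(P[v-2:v+3,u-2:u+3].reshape(-1,3),0).round(3))
im=c["image"][120:290,230:400]; cv2.imwrite("pics/topcrop.png",cv2.resize(im,None,fx=3.5,fy=3.5,interpolation=cv2.INTER_CUBIC))
# knob: points with z in .095-.11 near
k=P[165:190,300:335].reshape(-1,3); k=k[(k[:,2]>.092)]; print("knobtop",len(k),k.mean(0).round(4)); 
print(np.linalg.eigh(np.cov(k[:,:2].T)))
k=P[235:285,235:295].reshape(-1,3); r=k[k[:,2]>.033]; print("rib",len(r),r.mean(0).round(4),np.linalg.eigh(np.cov(r[:,:2].T)))
r=k[(k[:,2]>.006)]
print("cradle",len(r),cv2.minAreaRect((r[:,:2]).astype(np.float32)))
E
```

```text
stand [0.589 0.148 0.073] [0.589 0.148 0.073]
knob [0.596 0.216 0.102] [0.597 0.216 0.102]
cradle [0.425 0.33  0.044] [0.425 0.33  0.041]
ring [0.596 0.109 0.122] [0.596 0.109 0.12 ]
tweez [0.414 0.126 0.01 ] [0.414 0.125 0.005]
vial [0.615 0.358 0.072] [0.614 0.358 0.073]
bottle [0.686 0.336 0.11 ] [0.686 0.336 0.109]
c1 [0.704 0.216 0.008] [0.704 0.216 0.008]
c2 [0.679 0.047 0.008] [0.68  0.047 0.007]
c3 [0.509 0.07  0.005] [0.509 0.07  0.003]
c4 [0.529 0.239 0.008] [0.529 0.239 0.007]
knobtop 124 [0.5975 0.2143 0.1008]
EighResult(eigenvalues=array([1.26584989e-05, 1.55268185e-04]), eigenvectors=array([[ 0.6174556 , -0.78660574],
       [-0.78660574, -0.6174556 ]]))
rib 110 [0.4272 0.3369 0.0418] EighResult(eigenvalues=array([1.73709996e-05, 1.10316194e-04]), eigenvectors=array([[-0.93793754, -0.34680424],
       [-0.34680424,  0.93793754]]))
cradle 840 ((0.42873722314834595, 0.33850985765457153), (0.057437483221292496, 0.10010983794927597), 19.894046783447266)
```

View pics/topcrop.png

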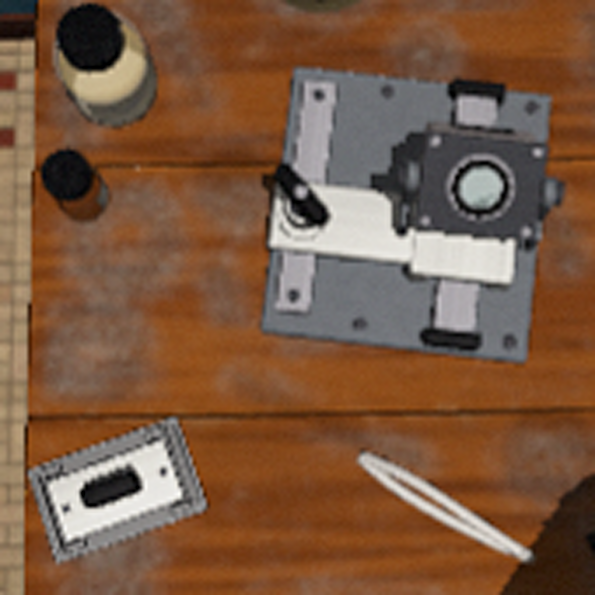

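```bash
python3 - <<'E'
from h import *
H=np.full((14,24),np.nan)
for n in ["top","scene"]:
    P=cloud(pickle.load(open(n+".pkl","rb"))).reshape(-1,3); P=P[np.isfinite(P[:,0])]
    i=((P[:,0]-.1)/.05).astype(int); j=((P[:,1]+.75)/.05).astype(int)
    ok=(P[:,0]>.1)&(i<14)&(P[:,1]>-.75)&(j<24)
    H[:]=np.nan; 
    for a,b,z in zip(i[ok],j[ok],P[ok,2]): H[a,b]=np.nanmax([H[a,b],z])
    print(n,"cols y from",-.75); 
    for a in range(14): print("%.2f"%(.1+a*.05),' '.join('%3.0f'%(100*x) for x in H[a]))
E
```

```text
top cols y from -0.75
0.10 -75 -75 -75 -75 -75 -75 -75 -75 -75 -75 -75 -65 -47 -42 -36 -28   0   0   0 -75 -75 -75 -75 -75
0.15 -74 -75 -75 -75 -75 -75 -75 -75 -75 -75 -75 -66 -65 -65 -65 -65 -65  25  -1 -75 -75 -75 -75 -75
0.20 -75 -74 -75 -75 -75 -75 -75 -75 -75 -75 -75 -75 -75 -75 -75  42  40  33 -75 -75 -75 -75 -75 -75
0.25 nan nan nan nan nan nan nan nan nan nan nan nan nan  54  51  45 nan nan nan nan nan nan nan nan
0.30 nan nan nan nan   0   0   1   0   0   0   0  27   0   0   0   0   0   0   0   0   0   0   0 nan
0.35 nan nan nan nan   0   0   1   0   0   0  33  33   0   0   2   2   1   1   0   0   0   0   1 nan
0.40 nan nan nan nan   0   0   0   1   0   0   1  28   2   2   0   2   1   1   1   0   2   5   5 nan
0.45 nan nan nan nan   1  11  13   0   0   0   1  36  36   2   0   0   0   0   0   0   2   2   0 nan
0.50 nan nan nan  -0   0  12  13   0   0   0   1  36  36   2   1   0   1   3   1   3   0   0   0 nan
0.55 nan nan nan   0   6  10  10  10  13  13  13  14  13   0   0   0  13  13  12  10   0   0   0 nan
0.60 nan nan nan nan nan  15  16  16  20  20  20  20  20   0   0   0
[... 1073 characters left out ...]
57 nan -63 -64 -64 -64 -75   0   0  -0   1  36  36   2   0   0   0   0   0   0   1   0   0   0
0.50 -58 -72 -64 -64 -64   9  15   0   4   4   4  36  36   1   0   0   2   3   1   3   0   0   0  -1
0.55 -57 -75 -69 -68  10  10  10  10  12  13  13  14  13   0   0   0  13  13  12  10   0   0   0  -0
0.60 -58  10  11  10  10  15  16  16  20  20  20  20  20  -0   0   0  13  13  12  10   0   7   8  -0
0.65  12  12  12  12  10  16  11  11  20  21  21  21  20   0   0  -0 nan   3   2   3   0  11  11   0
0.70  12  12  12  12  10  16  16 -75  20  21  21  21  20   0 nan nan   0   0   2   2   0  11  11  -0
0.75 -75  12  12  12 -75 -75 -76 nan  20  21  21  21  20  -0 nan   0   6   6   2   2   0   0   0  -0
```

Emit:
carry_out --moves '[{"tz": 6.25, "wz": 0.18}, {"tz": 6.25, "wz": 0.18}, {"tz": 6.25, "wz": 0.18}, {"tz": 6.25, "wz": 0.18, "claw": 0.0}, {"tx": 2, "ty": 4, "wz": 0.18}, {"tx": 3, "ty": 5, "wz": 0.18}, {"tx": 3, "ty": 5, "wz": 0.18}, {"tx": 3, "ty": 5, "wz": 0.18}]'

```text
invalid input at $.moves[0]: expected keys tx, ty, tz, wx, wy, wz, claw
```

Emit:
carry_out --moves '[{"tx": 0, "ty": 0, "tz": 6.25, "wx": 0, "wy": 0, "wz": 0.18, "claw": -1}, {"tx": 0, "ty": 0, "tz": 6.25, "wx": 0, "wy": 0, "wz": 0.18, "claw": -1}, {"tx": 0, "ty": 0, "tz": 6.25, "wx": 0, "wy": 0, "wz": 0.18, "claw": -1}, {"tx": 0, "ty": 0, "tz": 6.25, "wx": 0, "wy": 0, "wz": 0.18, "claw": -1}, {"tx": 2, "ty": 4, "tz": 0, "wx": 0, "wy": 0, "wz": 0.18, "claw": -1}, {"tx": 3, "ty": 5, "tz": 0, "wx": 0, "wy": 0, "wz": 0.18, "claw": -1}, {"tx": 3, "ty": 5, "tz": 0, "wx": 0, "wy": 0, "wz": 0.18, "claw": -1}, {"tx": 3, "ty": 5, "tz": 0, "wx": 0, "wy": 0, "wz": 0.18, "claw": -1}]'

```text
clock: 1.1
tcp_pos: [0.3451, -0.334, 0.4541]
orientation: [-0.0, 0.6, 0.8, 0.0]
wrist_force: [0.7, 0.3, 0.7]
finger_gap: 0.0855
grip_force: 0.0
```

Emit:
carry_out --moves '[{"tx": 3, "ty": 6, "tz": 0, "wx": 0, "wy": 0, "wz": 0.18, "claw": -1}, {"tx": 3, "ty": 6, "tz": 0, "wx": 0, "wy": 0, "wz": 0.18, "claw": -1}, {"tx": 3, "ty": 6, "tz": 0, "wx": 0, "wy": 0, "wz": 0.18, "claw": -1}, {"tx": 3, "ty": 6, "tz": 0, "wx": 0, "wy": 0, "wz": 0.18, "claw": -1}, {"tx": 3, "ty": 6, "tz": 0, "wx": 0, "wy": 0, "wz": 0.18, "claw": -1}, {"tx": 3, "ty": 6, "tz": -3, "wx": 0, "wy": 0, "wz": 0.18, "claw": -1}, {"tx": 2, "ty": 6, "tz": -5, "wx": 0, "wy": 0, "wz": 0.18, "claw": -1}, {"tx": 2, "ty": 6, "tz": -5, "wx": 0, "wy": 0, "wz": 0.18, "claw": -1}]'

```text
clock: 2.1
tcp_pos: [0.5411, 0.0898, 0.35]
orientation: [-0.0, -0.077, 0.997, 0.0]
wrist_force: [-0.5, -0.6, -0.4]
finger_gap: 0.0854
grip_force: 0.0
```

```bash
python3 - <<'E'
from h import *
c=cam("wrist"); pickle.dump(c,open("w1.pkl","wb")); cv2.imwrite("pics/w1.png",c["image"]); P=cloud(c)
s=env.get_state(); print(s["tcp_pos"],s["joint_pos"].round(3),c["fx"],c["k1"]); print(c["wfc"].round(3))
E
```

```text
[0.54049719 0.0947437  0.34395681] [ 0.025  0.274  0.323  1.628  0.004 -0.14 ] 316.1399257402814 -0.03362753910519935
[[-0.153  0.949  0.274  0.472]
 [ 0.988  0.146  0.043  0.08 ]
 [ 0.001  0.278 -0.961  0.516]
 [ 0.     0.     0.     1.   ]]
```

View pics/w1.png

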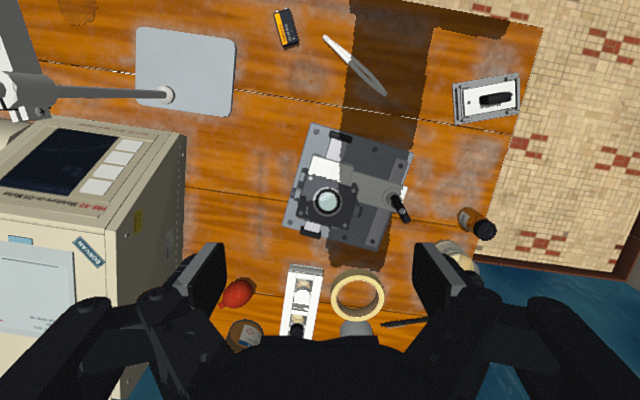

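The wrist view has everything in frame: the ring at (327,201), the knob wing at (400,208), the carrier rib at (497,99) and the vial at (475,222). I'll fit the geometry from it.

```bash
cat > fit.py <<'E'
from h import *
def fit(c,knob=(0.597,0.215)):
    P=cloud(c).reshape(-1,3); P=P[np.isfinite(P[:,0])]
    d=lambda x,y,r: np.hypot(P[:,0]-x,P[:,1]-y)<r
    k=P[d(*knob,.035)&(P[:,2]>.095)&(P[:,2]<.112)]
    if len(k)>20:
        (cx,cy),(w,h),a=cv2.minAreaRect(k[:,:2].astype(np.float32)); e,V=np.linalg.eigh(np.cov(k[:,:2].T))
        print("knob",len(k),(cx,cy),k.mean(0).round(4),(w,h),"ang",np.degrees(np.arctan2(V[1,1],V[0,1])))
    r=P[d(.427,.333,.05)&(P[:,2]>.036)]
    if len(r)>20:
        (cx,cy),(w,h),a=cv2.minAreaRect(r[:,:2].astype(np.float32)); e,V=np.linalg.eigh(np.cov(r[:,:2].T))
        print("rib",len(r),(cx,cy),r.mean(0).round(4),(w,h),"ang",np.degrees(np.arctan2(V[1,1],V[0,1])))
    r=P[d(.427,.333,.09)&(P[:,2]>.006)]
    if len(r)>20: print("cradle",cv2.minAreaRect(r[:,:2].astype(np.float32)))
    # face plane RANSAC
    q=P[d(.593,.112,.06)&(P[:,2]>.085)&(P[:,2]<.15)]; rng=np.random.default_rng(0); best=0
    for _ in range(2000):
        a=q[rng.choice(len(q),3,False)]; n=np.cross(a[1]-a[0],a[2]-a[0]); l=np.linalg.norm(n)
        if l<1e-5: continue
        n/=l; n*=np.sign(n[2])
        t=np.arccos(n[2])
        if not(.28<t<.8 and n[0]<0): continue
        m=abs((q-a[0])@n)<.0015
        if m.sum()>best: best=m.sum(); M=m
    f=q[M]; m0=f.mean(0); n=np.linalg.svd(f-m0)[2][2]; n*=np.sign(n[2])
    print("face",best,len(q),m0.round(4),"n",n.round(4),"tilt",np.arccos(n[2]),"yaw",np.degrees(np.arctan2(-n[1],-n[0])))
    h=(q-m0)@n; rr=q[(h>.0035)&(h<.009)]
    u=np.cross([0,0,1],n); u/=np.linalg.norm(u); v=np.cross(n,u)
    ab=np.stack([(rr-m0)@u,(rr-m0)@v],-1).astype(np.float32)
    (x,y),rad=cv2.minEnclosingCircle(ab); print("ring",len(rr),"h",np.median((rr-m0)@n),(x,y),rad,"median",np.median(ab,0)); 
    print("ringC",(m0+u*x+v*y+.006*n).round(4))
    s=P[(d(.593,.148,.15))&(P[:,2]>.006)&(P[:,2]<.013)]; print("stand",cv2.minAreaRect(s[:,:2].astype(np.float32)))
E
python3 - <<'E'
from fit import *
for n in ["top","w1"]: print(n); fit(pickle.load(open(n+".pkl","rb")))
E
```

```text
top
knob 118 (0.5986650586128235, 0.21433383226394653) [0.5979 0.2143 0.1012] (0.0439181812107563, 0.012275246903300285) ang -141.41081487947613
rib 109 (0.42732125520706177, 0.3374612033367157) [0.4272 0.337  0.0419] (0.014127779752016068, 0.036061111837625504) ang 110.5310334665456
cradle ((0.42873722314834595, 0.33850985765457153), (0.057437483221292496, 0.10010983794927597), 19.894046783447266)
face 667 1172 [0.5967 0.1087 0.1188] n [-0.4402  0.0678  0.8954] tilt 0.4615554754562205 yaw -8.753276939637017
ring 90 h 0.005299193071703338 (0.005132236983627081, 0.007436661049723625) 0.03497527167201042 median [-0.00047153 -0.00193961]
ringC [0.5998 0.103  0.1275]
stand ((0.5713189840316772, 0.1492762267589569), (0.1759214699268341, 0.2565998435020447), 82.43058776855469)
w1
knob 261 (0.6004676222801208, 0.21508613228797913) [0.5997 0.2143 0.1027] (0.042807966470718384, 0.01189780980348587) ang -140.89405155846438
rib 260 (0.4285165071487427, 0.33825165033340454) [0.4285 0.3371 0.0427] (0.015124288387596607, 0.03567340224981308) ang 110.87229942019617
cradle ((0.43035346269607544, 0.3396327793598175), (0.058027490973472595, 0.09847989678382874), 18.887422561645508)
face 1996 2677 [0.5988 0.1093 0.1202] n [-0.4435  0.0614  0.8942] tilt 0.46425448990621154 yaw -7.887658761519874
ring 216 h 0.0057351500668493295 (-0.0007569157751277089, -0.0004648305184673518) 0.017031073570251465 median [-0.00022824 -0.00015419]
ringC [0.5959 0.1105 0.1254]
stand ((0.5727109313011169, 0.15076613426208496), (0.17584070563316345, 0.2587343454360962), 82.25927734375)
```

Emit:
carry_out --moves '[{"tx": 0, "ty": 0, "tz": 0, "wx": 0, "wy": 0, "wz": 0.173, "claw": 0.1}, {"tx": 0, "ty": 0, "tz": 0, "wx": 0, "wy": 0, "wz": 0.173, "claw": 0.1}, {"tx": 0, "ty": 0, "tz": 0, "wx": 0, "wy": 0, "wz": 0.173, "claw": 0.1}]'

```text
clock: 2.52
tcp_pos: [0.5405, 0.0882, 0.3509]
orientation: [-0.001, -0.33, 0.944, 0.0]
wrist_force: [-0.0, -0.2, -0.2]
finger_gap: 0.0385
grip_force: 0.0
```

```bash
python3 - <<'E'
from h import *
M=T(); s=env.get_state(); print(M.round(4), "yawx",np.degrees(np.arctan2(M[1,0],M[0,0])),s["joint_pos"].round(3),s["finger_gap"])
E
```

```text
[[-0.7818 -0.6235 -0.0015  0.5405]
 [-0.6235  0.7818  0.      0.0882]
 [ 0.0011  0.001  -1.      0.3509]
 [ 0.      0.      0.      1.    ]] yawx -141.4267824980861 [ 0.015  0.268  0.333  1.637  0.    -0.658] 0.0385307447744734
```

Emit:
carry_out --moves '[{"tx": 2, "ty": 4.3, "tz": -4, "wx": 0, "wy": 0, "wz": 0, "claw": 0.1}, {"tx": 2, "ty": 4.3, "tz": -4, "wx": 0, "wy": 0, "wz": 0, "claw": 0.1}, {"tx": 1.9, "ty": 4.1, "tz": -4, "wx": 0, "wy": 0, "wz": 0, "claw": 0.1}, {"tx": 0, "ty": 0, "tz": 0, "wx": 0, "wy": 0, "wz": 0, "claw": 0.1}]'

```text
clock: 3.02
tcp_pos: [0.5979, 0.2171, 0.2258]
orientation: [-0.004, -0.329, 0.944, 0.001]
wrist_force: [-0.2, -1.0, 0.8]
finger_gap: 0.0384
grip_force: 0.0
```

```bash
python3 - <<'E'
from fit import *
M=T(); s=env.get_state(); print(M[:3,3].round(4), "yawx",np.degrees(np.arctan2(M[1,0],M[0,0])))
fit(cam("wrist"))
E
```

```text
[0.5979 0.2171 0.2258] yawx -141.58355102640863
knob 554 (0.6007349491119385, 0.21545107662677765) [0.5995 0.2148 0.1026] (0.04359077289700508, 0.011485273949801922) ang -140.90415707426033
rib 458 (0.4281914532184601, 0.33910149335861206) [0.4291 0.3379 0.0425] (0.015333130955696106, 0.03663664683699608) ang 108.86049330955804
cradle ((0.42863911390304565, 0.33981555700302124), (0.056177880614995956, 0.09965141862630844), 18.798980712890625)
face 5292 7117 [0.5985 0.1102 0.1202] n [-0.4447  0.0595  0.8937] tilt 0.46526817481874816 yaw -7.621243850181772
ring 589 h 0.005656816003402586 (-0.00019345333566889167, -0.0012559614842757583) 0.017265023663640022 median [ 0.00029771 -0.00042267]
ringC [0.5948 0.1109 0.125 ]
stand ((0.5730557441711426, 0.1511072963476181), (0.176411435008049, 0.2594206631183624), 82.19143676757812)
```

Emit:
carry_out --moves '[{"tx": 0, "ty": 0, "tz": -5, "wx": 0, "wy": 0, "wz": 0.01, "claw": 0.1}, {"tx": 0, "ty": 0, "tz": -5, "wx": 0, "wy": 0, "wz": 0, "claw": 0.1}, {"tx": 0, "ty": 0, "tz": -2, "wx": 0, "wy": 0, "wz": 0, "claw": 0.1}, {"tx": 0, "ty": 0, "tz": 0, "wx": 0, "wy": 0, "wz": 0, "claw": 0.1}, {"tx": 0, "ty": 0, "tz": 0, "wx": 0, "wy": 0, "wz": 0, "claw": 0.1}]'

```text
clock: 3.7
tcp_pos: [0.6011, 0.2146, 0.1139]
orientation: [0.002, -0.332, 0.943, -0.0]
wrist_force: [-0.2, 0.7, -0.1]
finger_gap: 0.0382
grip_force: 0.0
```

Aligned to about 1 mm. Descend, settle, then close.

Emit:
carry_out --moves '[{"tx": 0, "ty": 0, "tz": -2, "wx": 0, "wy": 0, "wz": 0, "claw": 0.1}, {"tx": -0.1, "ty": 0.05, "tz": -1.6, "wx": 0, "wy": 0, "wz": 0, "claw": 0.1}, {"tx": 0, "ty": 0, "tz": 0, "wx": 0, "wy": 0, "wz": 0, "claw": 0.1}, {"tx": 0, "ty": 0, "tz": 0, "wx": 0, "wy": 0, "wz": 0, "claw": 1}, {"tx": 0, "ty": 0, "tz": 0, "wx": 0, "wy": 0, "wz": 0, "claw": 1}, {"tx": 0, "ty": 0, "tz": 0, "wx": 0, "wy": 0, "wz": 0, "claw": 1}, {"tx": 0, "ty": 0, "tz": 0, "wx": 0, "wy": 0, "wz": 0, "claw": 1}]' --newtons 40

```text
clock: 4.58
tcp_pos: [0.5995, 0.2154, 0.0766]
orientation: [0.001, -0.332, 0.943, -0.0]
wrist_force: [-0.5, -2.2, 5.9]
finger_gap: 0.0098
grip_force: 39.5
```

Emit:
carry_out --moves '[{"tx": 0, "ty": 0, "tz": 0, "wx": 0, "wy": 0, "wz": -0.15, "claw": 1}, {"tx": 0, "ty": 0, "tz": 0, "wx": 0, "wy": 0, "wz": -0.15, "claw": 1}, {"tx": 0, "ty": 0, "tz": 0, "wx": 0, "wy": 0, "wz": -0.15, "claw": 1}, {"tx": 0, "ty": 0, "tz": 0, "wx": 0, "wy": 0, "wz": -0.15, "claw": 1}, {"tx": 0, "ty": 0, "tz": 0, "wx": 0, "wy": 0, "wz": -0.15, "claw": 1}, {"tx": 0, "ty": 0, "tz": 0, "wx": 0, "wy": 0, "wz": -0.15, "claw": 1}, {"tx": 0, "ty": 0, "tz": 0, "wx": 0, "wy": 0, "wz": -0.15, "claw": 1}, {"tx": 0, "ty": 0, "tz": 0, "wx": 0, "wy": 0, "wz": -0.1, "claw": 1}]'

```text
clock: 5.58
tcp_pos: [0.5996, 0.2151, 0.0766]
orientation: [0.001, 0.236, 0.972, -0.0]
wrist_force: [0.7, -2.6, 7.0]
finger_gap: 0.0098
grip_force: 39.6
```

```bash
python3 - <<'E'
from h import *
M=T(); s=env.get_state(); print(M[:3,3].round(4), "yawx",np.degrees(np.arctan2(M[1,0],M[0,0])),s["ft_torque"].round(3),s["wrist_force"].round(2),s["grip_force"],s["finger_gap"],s["joint_pos"].round(3))
E
```

```text
[0.5996 0.2151 0.0766] yawx 152.68763201405991 [-0.646  0.049  0.109] [ 0.65 -2.61  7.04] 39.584105014801025 0.009795719468782136 [ 2.190e-01  4.940e-01 -1.000e-02  1.065e+00 -1.000e-03  6.960e-01]
```

Emit:
carry_out --moves '[{"tx": 0, "ty": 0, "tz": 0, "wx": 0, "wy": 0, "wz": -0.06, "claw": 1}, {"tx": 0, "ty": 0, "tz": 0, "wx": 0, "wy": 0, "wz": -0.04, "claw": 1}, {"tx": 0, "ty": 0, "tz": 0, "wx": 0, "wy": 0, "wz": 0, "claw": 1}, {"tx": 0, "ty": 0, "tz": 0, "wx": 0, "wy": 0, "wz": 0, "claw": 1}]'

```text
clock: 6.08
tcp_pos: [0.5996, 0.215, 0.0766]
orientation: [0.001, 0.283, 0.959, -0.0]
wrist_force: [-0.1, -3.6, 5.8]
finger_gap: 0.0098
grip_force: 39.6
```

```bash
python3 - <<'E'
from h import *
M=T(); s=env.get_state(); print(M[:3,3].round(4), "yawx",np.degrees(np.arctan2(M[1,0],M[0,0])),s["ft_torque"].round(3),s["wrist_force"].round(2),s["grip_force"],s["finger_gap"],s["joint_pos"].round(3))
E
```

```text
[0.5996 0.215  0.0766] yawx 147.16212870617997 [-0.651  0.087  0.062] [-0.08 -3.65  5.78] 39.568501710891724 0.009793177377953308 [ 2.190e-01  4.930e-01 -1.000e-02  1.065e+00 -1.000e-03  7.920e-01]
```

Emit:
carry_out --moves '[{"tx": 0, "ty": 0, "tz": 0, "wx": 0, "wy": 0, "wz": 0, "claw": 0.1}, {"tx": 0, "ty": 0, "tz": 0, "wx": 0, "wy": 0, "wz": 0, "claw": 0.1}, {"tx": 0, "ty": 0, "tz": 0, "wx": 0, "wy": 0, "wz": 0, "claw": 0.1}, {"tx": 0, "ty": 0, "tz": 4, "wx": 0, "wy": 0, "wz": 0, "claw": 0.1}, {"tx": 0, "ty": 0, "tz": 5, "wx": 0, "wy": 0, "wz": 0, "claw": 0.1}, {"tx": -2, "ty": 0, "tz": 5, "wx": 0, "wy": 0, "wz": -0.11, "claw": 0.1}, {"tx": -2, "ty": 0, "tz": 0, "wx": 0, "wy": 0, "wz": -0.11, "claw": 0.1}, {"tx": 0, "ty": 0, "tz": 0, "wx": 0, "wy": 0, "wz": -0.11, "claw": 0.1}]'

```text
clock: 7.08
tcp_pos: [0.5579, 0.2159, 0.2169]
orientation: [0.0, 0.437, 0.899, 0.001]
wrist_force: [-0.7, 0.1, -0.5]
finger_gap: 0.0383
grip_force: 0.0
```

```bash
python3 - <<'E'
from fit import *
M=T(); s=env.get_state(); print(M[:3,3].round(4), "yawx",np.degrees(np.arctan2(M[1,0],M[0,0])))
c=cam("wrist"); cv2.imwrite("pics/w2.png",c["image"]); fit(c)
E
```

```text
[0.5579 0.2159 0.2169] yawx 128.11436864995758
knob 556 (0.599432110786438, 0.2158283293247223) [0.5983 0.2165 0.1025] (0.011953375302255154, 0.04323500767350197) ang 147.61902004491665
rib 101 (0.43462368845939636, 0.3251664340496063) [0.4346 0.3255 0.0414] (0.014602042734622955, 0.006718222983181477) ang -144.93543983518634
cradle ((0.4364665448665619, 0.3116019666194916), (0.055706702172756195, 0.05058668553829193), 32.668846130371094)
face 2475 3593 [0.6051 0.1211 0.1228] n [-0.4354  0.0603  0.8982] tilt 0.4551186462742719 yaw -7.886294643707717
ring 250 h 0.005498699928211831 (0.010666920803487301, -0.00689676683396101) 0.016954859718680382 median [0.00268642 0.00138514]
ringC [0.5948 0.1118 0.1252]
stand ((0.5719882249832153, 0.1522240936756134), (0.17534877359867096, 0.25681373476982117), 82.1124496459961)
```

View pics/w2.png

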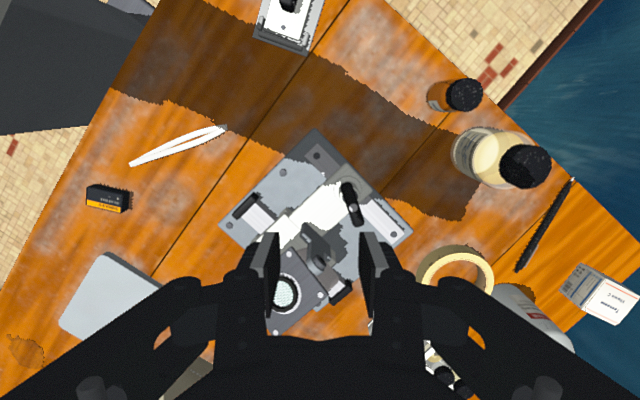

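The picture shows the wing turned to about -32°, so the knob has gone through 1.25 rad, and the carrier is still in its cradle at (288,12). Next I move over the carrier.

Emit:
carry_out --moves '[{"tx": -3, "ty": 2, "tz": 0, "wx": 0, "wy": 0, "wz": -0.1, "claw": 0}, {"tx": -3.3, "ty": 3.4, "tz": 0, "wx": 0, "wy": 0, "wz": -0.1, "claw": 0}, {"tx": -3.3, "ty": 3.4, "tz": 0, "wx": 0, "wy": 0, "wz": -0.125, "claw": 0}, {"tx": -3.3, "ty": 3.4, "tz": -2, "wx": 0, "wy": 0, "wz": 0, "claw": 0}, {"tx": 0, "ty": 0, "tz": -2, "wx": 0, "wy": 0, "wz": 0, "claw": 0}, {"tx": 0, "ty": 0, "tz": 0, "wx": 0, "wy": 0, "wz": 0, "claw": 0}]'

```text
clock: 7.88
tcp_pos: [0.4282, 0.3374, 0.1739]
orientation: [-0.001, 0.575, 0.818, -0.002]
wrist_force: [-1.4, -0.0, 0.5]
finger_gap: 0.0427
grip_force: 0.0
```

```bash
python3 - <<'E'
from fit import *
M=T(); s=env.get_state(); print(M[:3,3].round(4), "yawx",np.degrees(np.arctan2(M[1,0],M[0,0])),s["joint_pos"].round(3))
c=cam("wrist"); fit(c)
P=cloud(c).reshape(-1,3); r=P[(np.hypot(P[:,0]-.429,P[:,1]-.338)<.09)&(P[:,2]>.0)&(P[:,2]<.06)]; print(np.histogram(r[:,2],30))
E
```

```text
[0.4282 0.3374 0.1739] yawx 109.797429455913 [ 0.52   0.271 -0.095  1.208  0.     1.745]
knob 511 (0.5988388657569885, 0.21649958193302155) [0.5968 0.2189 0.1019] (0.012708191759884357, 0.04346125200390816) ang 148.01023819742502
rib 36898 (0.42462363839149475, 0.3396475911140442) [0.4181 0.3449 0.2654] (0.09989406913518906, 0.03722258657217026) ang -157.2522904188217
cradle ((0.42477402091026306, 0.34059634804725647), (0.10440151393413544, 0.10564485937356949), 68.32840728759766)Traceback (most recent call last):
  File "<stdin>", line 3, in <module>
  File "fit.py", line 18, in fit
    a=q[rng.choice(len(q),3,False)]; n=np.cross(a[1]-a[0],a[2]-a[0]); l=np.linalg.norm(n)
        ~~~~~~~~~~^^^^^^^^^^^^^^^^
  File "numpy/random/_generator.pyx", line 864, in numpy.random._generator.Generator.choice
ValueError: a must be a positive integer unless no samples are taken
```

```bash
python3 - <<'E'
from fit import *
M=T(); print(M[:3,3].round(4),"yawx",np.degrees(np.arctan2(M[1,0],M[0,0])))
c=cam("wrist"); P=cloud(c).reshape(-1,3); P=P[np.hypot(P[:,0]-.429,P[:,1]-.338)<.09]
for n,a,b in [("rib",.036,.06),("plate",.0125,.0175),("all",.006,.06)]:
    r=P[(P[:,2]>a)&(P[:,2]<b)]; e,V=np.linalg.eigh(np.cov(r[:,:2].T))
    print(n,len(r),r.mean(0).round(4),np.median(r[:,2]),cv2.minAreaRect(r[:,:2].astype(np.float32)),np.degrees(np.arctan2(V[1,1],V[0,1])))
E
```

```text
[0.4293 0.3374 0.175 ] yawx 109.73092053563836
rib 521 [0.4266 0.3399 0.0428] 0.04296274105011777 ((0.42657580971717834, 0.3388420343399048), (0.013838021084666252, 0.036115266382694244), 19.81632423400879) 110.2444047025113
plate 2392 [0.4261 0.3419 0.0142] 0.014270719129966802 ((0.42755886912345886, 0.3395763039588928), (0.054679907858371735, 0.09623058885335922), 19.149635314941406) 109.52900614135852
all 3696 [0.4259 0.3426 0.0177] 0.014195417916632647 ((0.42757558822631836, 0.3394942879676819), (0.055123940110206604, 0.09774695336818695), 19.126102447509766) 109.32770810513264
```

Emit:
carry_out --moves '[{"tx": -0.15, "ty": 0.1, "tz": -5, "wx": 0, "wy": 0, "wz": 0, "claw": 0}, {"tx": 0, "ty": 0, "tz": -5, "wx": 0, "wy": 0, "wz": 0, "claw": 0}, {"tx": 0, "ty": 0, "tz": -2, "wx": 0, "wy": 0, "wz": 0, "claw": 0}, {"tx": 0, "ty": 0, "tz": -2, "wx": 0, "wy": 0, "wz": 0, "claw": 0}, {"tx": 0, "ty": 0, "tz": 0, "wx": 0, "wy": 0, "wz": 0, "claw": 0}, {"tx": 0, "ty": 0, "tz": 0, "wx": 0, "wy": 0, "wz": 0, "claw": 0}]'

```text
clock: 8.72
tcp_pos: [0.4296, 0.3387, 0.0367]
orientation: [0.0, 0.576, 0.817, 0.001]
wrist_force: [-0.1, 0.6, 0.4]
finger_gap: 0.0425
grip_force: 0.0
```

Emit:
carry_out --moves '[{"tx": -0.2, "ty": 0, "tz": -1.85, "wx": 0, "wy": 0, "wz": 0, "claw": 0}, {"tx": 0, "ty": 0, "tz": 0, "wx": 0, "wy": 0, "wz": 0, "claw": 0}, {"tx": 0, "ty": 0, "tz": 0, "wx": 0, "wy": 0, "wz": 0, "claw": 1}, {"tx": 0, "ty": 0, "tz": 0, "wx": 0, "wy": 0, "wz": 0, "claw": 1}, {"tx": 0, "ty": 0, "tz": 0, "wx": 0, "wy": 0, "wz": 0, "claw": 1}, {"tx": 0, "ty": 0, "tz": 0, "wx": 0, "wy": 0, "wz": 0, "claw": 1}]' --newtons 60

```text
clock: 9.48
tcp_pos: [0.4266, 0.3388, 0.0181]
orientation: [0.0, 0.576, 0.817, 0.001]
wrist_force: [-1.2, -0.6, 6.2]
finger_gap: 0.0101
grip_force: 58.8
```

```bash
python3 - <<'E'
from fit import *
M=T(); s=env.get_state(); print(M.round(4),"yawx",np.degrees(np.arctan2(M[1,0],M[0,0])),s["wrist_force"],s["grip_force"],s["finger_gap"])
E
```

```text
[[-3.364e-01  9.417e-01  1.100e-03  4.266e-01]
 [ 9.417e-01  3.364e-01  6.000e-04  3.388e-01]
 [ 2.000e-04  1.300e-03 -1.000e+00  1.810e-02]
 [ 0.000e+00  0.000e+00  0.000e+00  1.000e+00]] yawx 109.65979089848777 [-1.22866558 -0.61046823  6.22430353] 58.83514333516359 0.010140055174255383
```

Emit:
carry_out --moves '[{"tx": 0, "ty": 0, "tz": 1.5, "wx": 0, "wy": 0, "wz": 0, "claw": 1}, {"tx": 0, "ty": 0, "tz": 3, "wx": 0, "wy": 0, "wz": 0, "claw": 1}, {"tx": 0, "ty": 0, "tz": 4, "wx": 0, "wy": 0, "wz": 0, "claw": 1}, {"tx": 0, "ty": 0, "tz": 5, "wx": 0, "wy": 0, "wz": -0.1, "claw": 1}, {"tx": 0, "ty": 0, "tz": 5, "wx": 0, "wy": 0, "wz": -0.1, "claw": 1}, {"tx": 1, "ty": -2, "tz": 2, "wx": 0, "wy": 0, "wz": -0.1, "claw": 1}, {"tx": 2, "ty": -3.5, "tz": 0, "wx": 0, "wy": 0, "wz": -0.1, "claw": 1}, {"tx": 2, "ty": -3.5, "tz": 0, "wx": 0, "wy": 0, "wz": -0.078, "claw": 1}]'

```text
clock: 10.48
tcp_pos: [0.4769, 0.2479, 0.2236]
orientation: [0.0, 0.754, 0.657, 0.001]
wrist_force: [0.2, -0.4, -1.2]
finger_gap: 0.0103
grip_force: 58.7
```

Emit:
carry_out --moves '[{"tx": 2, "ty": -3.5, "tz": 0, "wx": 0, "wy": 0, "wz": 0, "claw": 1}, {"tx": 2, "ty": -3.5, "tz": 0, "wx": 0, "wy": 0, "wz": 0, "claw": 1}, {"tx": 2, "ty": -3.5, "tz": 0, "wx": 0, "wy": 0, "wz": 0, "claw": 1}, {"tx": 2, "ty": -3, "tz": 0, "wx": -0.0126, "wy": -0.0917, "wz": 0, "claw": 1}, {"tx": 0, "ty": 0, "tz": 0, "wx": -0.0126, "wy": -0.0917, "wz": 0, "claw": 1}, {"tx": 0, "ty": 0, "tz": 0, "wx": -0.0126, "wy": -0.0917, "wz": 0, "claw": 1}, {"tx": 0, "ty": 0, "tz": 0, "wx": -0.0126, "wy": -0.0917, "wz": 0, "claw": 1}, {"tx": 0, "ty": 0, "tz": 0, "wx": -0.0124, "wy": -0.0919, "wz": 0, "claw": 1}]'

```text
clock: 11.48
tcp_pos: [0.5561, 0.1134, 0.2232]
orientation: [0.174, 0.733, 0.64, 0.152]
wrist_force: [0.2, 0.6, -0.8]
finger_gap: 0.01
grip_force: 58.7
```

Emit:
carry_out --moves '[{"tx": 0, "ty": 0, "tz": 0, "wx": 0, "wy": 0, "wz": 0, "claw": 1}, {"tx": 0, "ty": 0, "tz": 0, "wx": 0, "wy": 0, "wz": 0, "claw": 1}]'

```text
clock: 11.72
tcp_pos: [0.557, 0.1136, 0.2234]
orientation: [0.173, 0.733, 0.64, 0.151]
wrist_force: [-0.3, 0.6, -0.1]
finger_gap: 0.0099
grip_force: 58.8
```

```bash
cat > err.py <<'E'
from h import *
t,yaw=.463,np.radians(-7.8); C=np.array([.5950,.1110,.1248])
n=np.array([-np.sin(t)*np.cos(yaw),-np.sin(t)*np.sin(yaw),np.cos(t)]); Y=np.array([-np.sin(yaw),np.cos(yaw),0])
Rt=np.stack([Y,np.cross(-n,Y),-n],1); off=.0111
def show():
    M=T(); s=env.get_state(); c=M[:3,3]+off*M[:3,2]
    print("tcp",M[:3,3].round(4),"turn to go",R.from_matrix(Rt@M[:3,:3].T).as_rotvec().round(4))
    d=c-C; print("carrier: sideways %.2f upslope %.2f height %.2f mm"%tuple(1e3*np.array([d@Y,d@np.cross(Y,n)*-1,d@n])))
    print("tcp to standoff 20mm (cm)",(100*(C+n*(.02+off)-M[:3,3])).round(2))
    f=s["wrist_force"]; print("F",f.round(2),"F.n %.2f"%(f@n),"torque",s["ft_torque"].round(3),"tq.Y %.3f"%(s["ft_torque"]@Y),"grip",s["grip_force"],s["finger_gap"],"j",s["joint_pos"].round(2),s["clock"])
if __name__=="__main__": show()
E
python3 err.py; python3 - <<'E'
from h import *
c=cam("scene"); cv2.imwrite("pics/s2.png",cv2.resize(c["image"][100:300,200:480],None,fx=2.8,fy=2.8)) 
E
```

```text
tcp [0.557  0.1136 0.2234] turn to go [ 0.0002  0.0005 -0.001 ]
carrier: sideways -2.60 upslope -10.03 height 94.05 mm
tcp to standoff 20mm (cm) [ 2.42 -0.07 -7.07]
F [-0.26  0.65 -0.07] F.n 0.09 torque [0.064 0.449 0.03 ] tq.Y 0.453 grip 58.77326522022486 0.00993984851182667 j [ 0.13 -0.06 -0.47  0.71 -0.12  1.81] 11.725
```

View pics/s2.png

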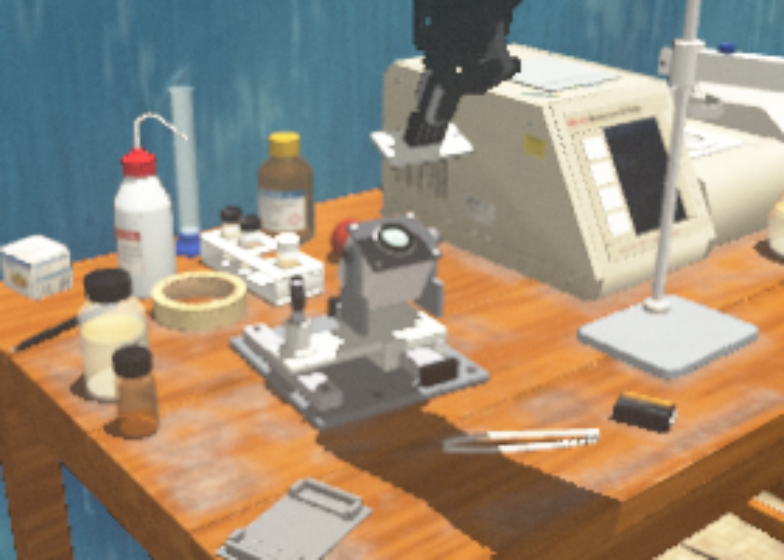

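The carrier is held, parallel to the face, above the head at about (420,145) in the crop. I go to the standoff and record the free wrench there.

Emit:
carry_out --moves '[{"tx": 1.2, "ty": 0, "tz": -3.5, "wx": 0, "wy": 0, "wz": 0, "claw": 1}, {"tx": 1.22, "ty": -0.07, "tz": -3.57, "wx": 0, "wy": 0, "wz": 0, "claw": 1}, {"tx": 0, "ty": 0, "tz": 0, "wx": 0, "wy": 0, "wz": 0, "claw": 1}, {"tx": 0, "ty": 0, "tz": 0, "wx": 0, "wy": 0, "wz": 0, "claw": 1}, {"tx": 0, "ty": 0, "tz": 0, "wx": 0, "wy": 0, "wz": 0, "claw": 1}]'

```text
clock: 12.4
tcp_pos: [0.5818, 0.113, 0.1535]
orientation: [0.174, 0.733, 0.64, 0.152]
wrist_force: [-0.7, 0.6, -1.2]
finger_gap: 0.0099
grip_force: 58.8
```

```bash
python3 err.py; python3 - <<'E'
from h import *
for n in ["wrist","scene"]:
    c=cam(n); im=c["image"]; im=im[130:260,270:430] if n=="scene" else im
    if n=="scene": cv2.imwrite("pics/s3.png",cv2.resize(im,None,fx=4.5,fy=4.5))
E
```

```text
tcp [0.5818 0.113  0.1535] turn to go [ 0.0001  0.0029 -0.001 ]
carrier: sideways 0.16 upslope -0.95 height 20.52 mm
tcp to standoff 20mm (cm) [-0.06 -0.01 -0.09]
F [-0.65  0.64 -1.18] F.n -0.73 torque [ 0.069  0.492 -0.004] tq.Y 0.497 grip 58.80382742732763 0.009931826599861157 j [ 0.12  0.03 -0.56  0.53 -0.11  1.8 ] 12.4
```

View pics/s3.png

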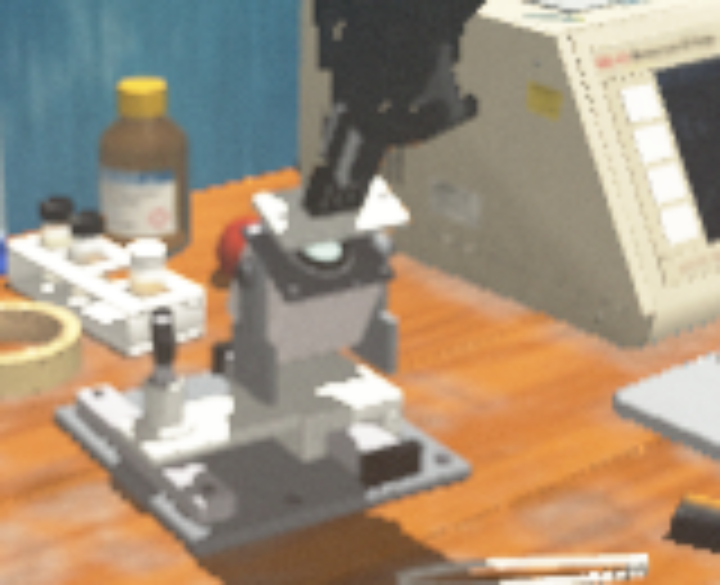

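The carrier sits above the ring, centred and parallel, with a 20 mm gap. Approach to about 4 mm, then in small steps.

Emit:
carry_out --moves '[{"tx": 0.35, "ty": -0.05, "tz": -0.72, "wx": 0, "wy": 0, "wz": 0, "claw": 1}, {"tx": 0.35, "ty": -0.05, "tz": -0.72, "wx": 0, "wy": 0, "wz": 0, "claw": 1}, {"tx": 0, "ty": 0, "tz": 0, "wx": 0, "wy": 0, "wz": 0, "claw": 1}, {"tx": 0, "ty": 0, "tz": 0, "wx": 0, "wy": 0, "wz": 0, "claw": 1}, {"tx": 0, "ty": 0, "tz": 0, "wx": 0, "wy": 0, "wz": 0, "claw": 1}]'

```text
clock: 13.12
tcp_pos: [0.5875, 0.1119, 0.1371]
orientation: [0.173, 0.733, 0.64, 0.151]
wrist_force: [-0.1, 0.0, -0.5]
finger_gap: 0.0098
grip_force: 58.8
```

```bash
python3 err.py
```

```text
tcp [0.5875 0.1119 0.1371] turn to go [ 0.0004  0.0002 -0.0011]
carrier: sideways -0.16 upslope 1.23 height 3.22 mm
tcp to standoff 20mm (cm) [-0.63  0.1   1.56]
F [-0.12  0.01 -0.49] F.n -0.39 torque [0.074 0.5   0.001] tq.Y 0.505 grip 58.80472719669342 0.00983462018617192 j [ 0.11  0.06 -0.57  0.49 -0.11  1.79] 13.125
```

Emit:
carry_out --moves '[{"tx": 0.089, "ty": -0.012, "tz": -0.179, "wx": 0, "wy": 0, "wz": 0, "claw": 1}, {"tx": 0, "ty": 0, "tz": 0, "wx": 0, "wy": 0, "wz": 0, "claw": 1}, {"tx": 0, "ty": 0, "tz": 0, "wx": 0, "wy": 0, "wz": 0, "claw": 1}]'

```text
clock: 13.5
tcp_pos: [0.5883, 0.1117, 0.1351]
orientation: [0.173, 0.733, 0.64, 0.151]
wrist_force: [-0.1, 0.5, -1.0]
finger_gap: 0.0101
grip_force: 58.8
```

```bash
python3 err.py
```

```text
tcp [0.5883 0.1117 0.1351] turn to go [ 0.0005 -0.     -0.0011]
carrier: sideways -0.22 upslope 1.37 height 1.14 mm
tcp to standoff 20mm (cm) [-0.71  0.12  1.75]
F [-0.1   0.54 -1.  ] F.n -0.82 torque [ 0.084  0.436 -0.032] tq.Y 0.444 grip 58.80415018647909 0.010094763265134312 j [ 0.11  0.07 -0.57  0.48 -0.11  1.79] 13.5
```

```bash
cat > avg.py <<'E'
from err import *
W=[]
for i in range(6):
    read_camera("scene"); s=env.get_state(); W.append(np.r_[s["wrist_force"],s["ft_torque"]])
W=np.array(W); m=W.mean(0); print("avg F.n %.2f Tq.Y %.3f  sd %.2f %.3f"%(m[:3]@n,m[3:]@Y,(W[:,:3]@n).std(),(W[:,3:]@Y).std()), m.round(3)); show()
E
python3 avg.py
```

```text
avg F.n -0.95 Tq.Y 0.480  sd 0.27 0.030 [ 0.328  0.188 -0.911  0.075  0.475 -0.02 ]
tcp [0.5884 0.1117 0.1352] turn to go [ 0.0005  0.     -0.001 ]
carrier: sideways -0.22 upslope 1.35 height 1.15 mm
tcp to standoff 20mm (cm) [-0.71  0.12  1.75]
F [-0.17  0.66 -0.98] F.n -0.76 torque [ 0.074  0.511 -0.096] tq.Y 0.516 grip 58.803633861243725 0.010165024345555695 j [ 0.11  0.07 -0.57  0.48 -0.11  1.79] 13.8
```

Emit:
carry_out --moves '[{"tx": 0.089, "ty": -0.012, "tz": -0.179, "wx": 0, "wy": 0, "wz": 0, "claw": 1}, {"tx": 0, "ty": 0, "tz": 0, "wx": 0, "wy": 0, "wz": 0, "claw": 1}, {"tx": 0, "ty": 0, "tz": 0, "wx": 0, "wy": 0, "wz": 0, "claw": 1}]'

```text
clock: 14.18
tcp_pos: [0.5893, 0.1116, 0.1336]
orientation: [0.173, 0.733, 0.64, 0.151]
wrist_force: [-1.9, -0.5, 1.7]
finger_gap: 0.0099
grip_force: 59.6
```

```bash
python3 avg.py
```

```text
avg F.n 2.39 Tq.Y 0.509  sd 0.34 0.021 [-1.603  0.294  1.855  0.035  0.509 -0.012]
tcp [0.5894 0.1116 0.1335] turn to go [ 0.0005  0.0003 -0.001 ]
carrier: sideways -0.18 upslope 1.18 height -0.77 mm
tcp to standoff 20mm (cm) [-0.81  0.13  1.91]
F [-1.38  0.43  2.01] F.n 2.44 torque [ 0.026  0.49  -0.004] tq.Y 0.489 grip 59.67839330434799 0.009905946633994762 j [ 0.11  0.07 -0.57  0.48 -0.11  1.79] 14.475
```

```bash
python3 - <<'E'
from h import *
for nme in ["top","w1","scene"]:
    P=cloud(pickle.load(open(nme+".pkl","rb"))).reshape(-1,3); P=P[np.isfinite(P[:,0])]
    def plane(q,tol,it=5):
        m=q.mean(0); n=np.linalg.svd(q-m,full_matrices=False)[2][2]
        for _ in range(it):
            k=q[abs((q-m)@n)<tol]; m=k.mean(0); n=np.linalg.svd(k-m,full_matrices=False)[2][2]
        return n*np.sign(n[2]),m,len(k)
    t=P[(abs(P[:,2])<.02)&(P[:,0]>.36)&(P[:,0]<.85)&(abs(P[:,1]-.15)<.3)]
    nt,mt,kt=plane(t,.004)
    # face: inside +-25mm, 3..: seeds from expected plane
    n0=np.array([-.4425,.0606,.8947]); c0=np.array([.595,.111,.1248])-.006*n0
    u=np.array([.1357,.9907,0]); v=np.cross(n0,u); d=P-c0; a,b,h=d@u,d@v,d@n0
    q=P[(abs(a)<.026)&(abs(b)<.033)&(np.hypot(a,b)>.019)&(abs(h)<.006)]
    for tol in(.001,.0015,.003):
        nf,mf,kf=plane(q,tol); print(nme,tol,"table",nt.round(4),kt,"face",nf.round(4),kf,"tilt world %.4f rel table %.4f"%(np.arccos(nf[2]),np.arccos(nf@nt)))
E
```

```text
top 0.001 table [4.e-04 1.e-04 1.e+00] 33001 face [-0.4395  0.0723  0.8953] 238 tilt world 0.4616 rel table 0.4620
top 0.0015 table [4.e-04 1.e-04 1.e+00] 33001 face [-0.4411  0.0662  0.895 ] 322 tilt world 0.4623 rel table 0.4627
top 0.003 table [4.e-04 1.e-04 1.e+00] 33001 face [-0.4412  0.0623  0.8952] 415 tilt world 0.4618 rel table 0.4622
w1 0.001 table [-0.001  -0.0013  1.    ] 60630 face [-0.4448  0.0606  0.8936] 817 tilt world 0.4656 rel table 0.4647
w1 0.0015 table [-0.001  -0.0013  1.    ] 60630 face [-0.4439  0.0605  0.894 ] 975 tilt world 0.4645 rel table 0.4637
w1 0.003 table [-0.001  -0.0013  1.    ] 60630 face [-0.443   0.0604  0.8945] 1063 tilt world 0.4635 rel table 0.4627
scene 0.001 table [ 0.0027 -0.0023  1.    ] 12625 face [-0.4508  0.0641  0.8903] 126 tilt world 0.4728 rel table 0.4757
scene 0.0015 table [ 0.0027 -0.0023  1.    ] 12625 face [-0.4514  0.0571  0.8905] 158 tilt world 0.4724 rel table 0.4753
scene 0.003 table [ 0.0027 -0.0023  1.    ] 12625 face [-0.4473  0.0574  0.8925] 197 tilt world 0.4678 rel table 0.4708
```

Emit:
carry_out --moves '[{"tx": 0.058, "ty": -0.008, "tz": -0.116, "wx": 0, "wy": 0, "wz": 0, "claw": 1}, {"tx": 0, "ty": 0, "tz": 0, "wx": 0, "wy": 0, "wz": 0, "claw": 1}, {"tx": 0, "ty": 0, "tz": 0, "wx": 0, "wy": 0, "wz": 0, "claw": 1}]'

```text
clock: 14.85
tcp_pos: [0.5899, 0.1115, 0.1324]
orientation: [0.173, 0.733, 0.64, 0.151]
wrist_force: [-3.3, 0.4, 4.6]
finger_gap: 0.0097
grip_force: 60.2
```

```bash
python3 avg.py; python3 - <<'E'
from err import *
nn,YY=n,Y; V=np.cross(nn,YY)
c0=T(); cc=c0[:3,3]+off*c0[:3,2]+.007*nn
for nme in ["scene","top"]:
    Ps=[]
    for i in range(4): Ps.append(cloud(cam(nme)).reshape(-1,3))
    P=np.concatenate(Ps); d=P-cc; a,b,h=d@YY,d@V,d@nn
    k=(abs(a)<.036)&(abs(a)>.021)&(abs(b)<.0165)&(abs(h)<.006)
    q=P[k]
    if len(q)<30: print(nme,len(q)); continue
    A=np.c_[a[k],b[k],np.ones(k.sum())]; z=h[k]
    for _ in range(5):
        x=np.linalg.lstsq(A,z,rcond=None)[0]; g=abs(A@x-z)<.0025; A,z=A[g],z[g]
    print(nme,len(z),"slope along Y %.4f, along upslope %.4f, height off %.2f mm"%(x[0],x[1],1e3*x[2]),"V",V.round(2))
E
```

```text
avg F.n 4.41 Tq.Y 0.523  sd 0.59 0.025 [-2.232e+00  2.980e-01  3.802e+00  4.500e-02  5.220e-01  2.000e-03]
tcp [0.5899 0.1115 0.1323] turn to go [ 0.0005  0.0002 -0.0011]
carrier: sideways -0.16 upslope 1.22 height -2.11 mm
tcp to standoff 20mm (cm) [-0.87  0.14  2.03]
F [-2.07  0.53  4.46] F.n 4.94 torque [0.039 0.475 0.011] tq.Y 0.476 grip 60.214960277080536 0.009906903182670389 j [ 0.11  0.07 -0.57  0.47 -0.11  1.79] 15.15
scene 341 slope along Y -0.0025, along upslope 0.0229, height off -0.43 mm V [-0.89  0.12 -0.45]
top 558 slope along Y 0.0046, along upslope 0.0230, height off -0.46 mm V [-0.89  0.12 -0.45]
```

```bash
python3 - <<'E'
from h import *
an=np.radians(109.5); y=np.array([np.cos(an),np.sin(an)]); x=np.array([y[1],-y[0]])
for nme in ["top","scene","w1"]:
    P=cloud(pickle.load(open(nme+".pkl","rb"))).reshape(-1,3)
    for c in [(.4272,.3377),(.4285,.338)]:
        d=P[:,:2]-c; a,b,h=d@y,d@x,P[:,2]-.014; k=(abs(a)<.036)&(abs(a)>.021)&(abs(b)<.0165)&(abs(h)<.006)
        A=np.c_[a[k],b[k],np.ones(k.sum())]; z=h[k]
        for _ in range(5):
            s=np.linalg.lstsq(A,z,rcond=None)[0]; g=abs(A@s-z)<.0025; A,z=A[g],z[g]
        print(nme,len(z),s.round(4))
E
```

```text
top 177 [-0.0038 -0.0125 -0.0006]
top 176 [-0.0036 -0.012  -0.0006]
scene 119 [-0.0055  0.0123  0.0007]
scene 117 [-0.0053  0.0068  0.0007]
w1 332 [-0.0003 -0.0056  0.0006]
w1 332 [-0.0003 -0.0098  0.0006]
```

Emit:
carry_out --moves '[{"tx": 0.01, "ty": 0, "tz": -0.02, "wx": -0.002, "wy": -0.014, "wz": 0, "claw": 1}, {"tx": 0, "ty": 0, "tz": 0, "wx": 0, "wy": 0, "wz": 0, "claw": 1}, {"tx": 0, "ty": 0, "tz": 0, "wx": 0, "wy": 0, "wz": 0, "claw": 1}, {"tx": 0, "ty": 0, "tz": 0, "wx": 0, "wy": 0, "wz": 0, "claw": 1}]'

```text
clock: 16.05
tcp_pos: [0.5899, 0.1115, 0.132]
orientation: [0.178, 0.732, 0.639, 0.155]
wrist_force: [-2.8, 0.5, 3.5]
finger_gap: 0.0095
grip_force: 60.3
```

```bash
python3 avg.py; python3 avg.py | head -1
```

```text
avg F.n 4.83 Tq.Y 0.530  sd 0.47 0.019 [-2.118  0.416  4.321  0.078  0.525  0.016]
tcp [0.5899 0.1115 0.132 ] turn to go [ 0.0025  0.0139 -0.0011]
carrier: sideways -0.18 upslope 1.20 height -2.41 mm
tcp to standoff 20mm (cm) [-0.87  0.14  2.07]
F [-1.67  0.39  3.61] F.n 4.00 torque [ 0.072  0.523 -0.004] tq.Y 0.528 grip 60.32345116138458 0.0096643020982932 j [ 0.12  0.06 -0.59  0.45 -0.11  1.79] 16.35
avg F.n 4.82 Tq.Y 0.526  sd 0.40 0.028 [-2.626  0.384  4.059  0.083  0.519  0.011]
```

```bash
python3 -c "
from workcell import env
print(env.hand_in())"
```

```text
the job is handed in; nothing more can be done
None
```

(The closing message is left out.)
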